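Try out the folding lid stay of a tool chest

ROBOT

A 6-joint arm with a two-finger parallel gripper is mounted at the origin on a cart in front of the work surface, level with it; the furniture and walls round the work are solid. World frame = base frame: x ahead of the robot, y to its left, z up, the work surface at z = 0. Lengths are in m, angles in rad, forces in N, time in s.
With the tool pointing down it reaches from about 0.375 to 0.9 m from the base axis. Payload 3.1 kg.
Tool frame: the origin (TCP) lies midway between the tips of the shut fingers; the grasp point (between the pads) lies 19 mm behind it; z points along the fingers, y is the direction in which the jaws open and shut (so a half turn about z gives the same grasp; the last joint's range is limited). The gripper opens to 85 mm and grips with 20 to 120 N. Pads are 22 mm wide; open, the fingers measure 114 mm over their backs; the gripper's body (76 mm by 85 mm) begins 54 mm behind the grasp point. The pads swing forward as they close: fully open they stand 13 mm farther back than shut.
Start: joints at [0.981, 0.527, 1.433, -0, 1.181, -0.178], TCP at [0.25, 0.573, 0.231] pointing down, gripper open.
Joint ranges: [-3.08, 3.08], [-0.75, 2.2], [0.22, 2.44], [-1.43, 4.57], [0, 2.65], [-2.85, 2.85]. Speed limits (rad/s): [2.79, 2.79, 3.14, 3.14, 3.14, 3.14].

INTERFACE

Orientations are given as a unit quaternion [x, y, z, w].
In Python, from station import manip gives the robot as it stands.
- The arm moves only by the tool servo_tool, never from a script. Its argument "increments" is a list of rows, each an object with "hand": the closure, from 0 (fully open) to 1 (shut); "travel": the shift along the tool's x, y, z in mm, a list of three; "yaw": the turn about the tool's z in degrees. A call has 1 to 20 rows; each row shifts and turns the commanded pose from where the row before left it, along the tool's axes as they then stand; what a row does not reach is not made up. A row lasts 1/10 s, in which the tool goes at most 50 mm and 8.59 degrees, less where a joint would pass 70% of its speed; a pose out of reach is approached as far as the arm can. A call with a gripper value outside its range is refused whole. The fingers move at their own pace and stop on an object; "newtons" is the grip in N (left out, the last holds). Time passes only in rows, so rows that do not move let the fingers close. It gives the time, the measured TCP pose, the force and the opening at its end, in the units of the state.
- manip.sense(): the state, without advancing time (a new reading comes with each control period).
- manip.snapshot(name): name is "scene" or "top" or "wrist"; returns a dict with "pixels" (384x512x3 uint8, blue, green, red), "fx", "fy", "cx", "cy" (pixels), "R" (3x3) and "t" (3): a world point X has camera coordinates R X + t. Camera axes: x right, y down, z forward; pixel columns grow to the right and rows downward; lengths in m; the calibration is good to about 2 mm. A picture is of the moment at which its call begins. There is no depth.
- manip.sign_off(): hands the job in, once; it reports no verdict.
The state is a dict: "t": time; "q": joint angles; "qd": joint speeds; "tau": joint torques, N m; "tcp_pos": TCP position; "tool_rot": TCP orientation; "force": force on the tool from outside, world axes, zero at the start; "ft_torque": the same for the moment, N m; "finger_gap": opening from 0.0 (shut) to 1.0 (fully open).
Only numpy, scipy, OpenCV 4.12 (cv2) and the standard library are available. Lean on these libraries where they do the work, as an engineer would, in place of code of your own. Each camera call takes 0.05 s, during which the arm holds its last target.

TASK

The folding stay on the wooden tool chest has just been refitted; try it out. Raise the lid by its front tab until the stay snaps straight and locks, and take your hand off so that the lid stands on the stay alone for a good second. Then press the knee of the stay to break it and get the lid fully shut again, without slamming it and without disturbing the mould, notebook or stick lying about.

Things in the scene. Friction and masses are not known exactly. Their poses are not given: they have to be found in the camera images.
- chest: Plain wooden tool chest, 200 (x) x 220 (y) x 110 mm high, fixed to the table. Origin: centre of its underside on the table. Its x axis points from its front to its hinged back, y to its left side, z up; at yaw 0 the front faces the robot. A shut lid (205 x 224 x 12 mm) lies on the rim, its underside at z = 110 mm. The folding steel stay is on the outside of the left (+y) side.
- lid_hinge (a point): Middle of the lid's hinge line, on the back rim: 100 mm behind the chest's centre, 110 mm above the table. The hinge line runs along the chest's y axis.
- lid_tab (a point): Middle of the front edge of the lid's steel lifting tab, at its underside (it moves with the lid). The tab is 50 mm wide, 8 mm thick, juts 32 mm out past the lid's front edge (37 mm past the chest's front wall, free beneath) and lies 237 mm from the hinge line.
- chest_lid (a joint): Lid angle in rad: 0 shut, grows as it opens; at 1.40 the stay is straight, and the lid stops at 1.41. The lid weighs about 0.8 kg (4 N at the tab) and its hinge is damped: let go unlocked below about 1.1 it sinks shut by itself in 2 to 5 s; above about 1.3 the stay's spring lifts it on into the lock; between, it may do either or rest.
- knee_roller (a point): Centre of the black roller (22 mm diameter, 36 mm long, along the chest's y axis) on the stay's knee joint; it moves with the knee. It sits outside the left side, centre 34 mm and near end 16 mm out from the chest's wall. Lid shut: 89 mm below the rim. Stay locked: about 33 mm above the rim and 14 mm behind the chest's centre. From there the knee folds towards the back and down (about 60 degrees below level).
- stay_knee (a joint): Knee joint of the stay (two steel links, 90 mm each), rad: 0 folded (lid shut), 2.38 straight, 2.50 locked against its stop just past straight. A light spring snaps it into the lock as the lid comes to 1.40. Pressing the roller down and back with 2 to 5 N breaks it; let go above about 1.6 it springs back into the lock, pressed on for 45 mm (below 1.3) the lid sinks shut by itself.
- mould_mid (a point): Centre of a carved wooden press mould, 58 x 160 x 27 mm; a bystander.
- notebook_mid (a point): Centre of a brown notebook, 210 x 152 x 13 mm; a bystander.
- stick_mid (a point): Centre of a triangular beech shaping stick, 191 mm long, 23 mm high; a bystander.

How it is judged:
On the way, in this order (a step that is already met when the one before it is completed fails the run):
1. the lid stands open on the locked stay with the robot touching neither lid, stay nor chest, for half a second (value of joint chest_lid above 1.33 rad and value of joint stay_knee above 2.43 rad and contact force between each of the fingers, the arm and chest below 0.1 N), for 0.5 s.
2. the stay's knee is broken out of its lock (value of joint stay_knee below 2.2 rad), for 0.1 s.
At the end, for the whole second after the job is handed in: The lid is fully shut (within 0.05 rad) and at rest, after it stood open on the locked stay by itself and the stay's knee was broken (value of joint chest_lid below 0.05 rad and velocity of joint chest_lid between -0.05 and 0.05 rad/s); the robot touches nothing.
It fails at once if the lid is slammed: it moves shut faster than 2.5 rad/s (velocity of joint chest_lid below -2.5 rad/s).
It fails at once if the wooden press mould is moved by more than 30 mm (distance of mould_mid from where it was at the start of the episode above 0.03 m).
It fails at once if the notebook is moved by more than 30 mm (distance of notebook_mid from where it was at the start of the episode above 0.03 m).
It fails at once if the shaping stick is moved by more than 30 mm (distance of stick_mid from where it was at the start of the episode above 0.03 m).
It also fails if it takes over 54 s, if anything falls off the work surface, if the arm or the gripper's body presses on something with over 40 N, if the wrist force passes 120 N, or if a joint passes its speed limit or range.

## Working session

There is one attempt and no reset: what is moved stays moved. The work goes in short steps, Python scripts to look and compute and a tool call to move; the robot and the scene stay as the last step left them, time stands still between calls to the robot, and variables do not carry over. Pictures are saved under pics/ and viewed, and the job is handed in when it is done.

Besides the shell and the picture viewer there is one more tool, called as a command line: name --argument value ..., lists and objects as JSON in quotes. servo_tool: Moves the arm, as the interface text tells. Its arguments: {"type":"object","properties":{"increments":{"type":"array","items":{"type":"object","properties":{"hand":{"type":"number"},"travel":{"type":"array","items":{"type":"number"}},"yaw":{"type":"number"}}}},"newtons":{"type":"number"}},"required":["increments"]}

```bash
ls; mkdir -p pics
python3 - <<'E'
from station import manip
import cv2,json,numpy as np
s=manip.sense();print({k:np.round(v,3).tolist() for k,v in s.items()})
for n in("scene","top","wrist"):
    d=manip.snapshot(n);cv2.imwrite(f"pics/{n}0.png",d["pixels"])
    print(n,d["fx"],d["fy"],d["cx"],d["cy"],np.round(d["R"],4).tolist(),np.round(d["t"],4).tolist())
E
```

```text
pics
{'t': 0.0, 'q': [0.98, 0.528, 1.434, -0.0, 1.181, -0.179], 'qd': [0.001, 0.002, 0.002, -0.001, 0.001, -0.0], 'tau': [-0.001, -44.235, -17.803, -0.0, 0.008, 0.0], 'tcp_pos': [0.25, 0.572, 0.23], 'tool_rot': [0.204, 0.979, -0.001, -0.0], 'force': [-0.094, -0.437, 1.11], 'ft_torque': [-0.018, -0.025, -0.022], 'finger_gap': 1.002}
scene 363.6988369136279 363.6988369136279 253.5737883585863 195.53663585378752 [[0.8329, -0.5534, 0.0097], [-0.414, -0.6345, -0.6527], [0.3674, 0.5396, -0.7576]] [-0.4307, 0.2969, 0.8717]
top 378.407571036709 378.407571036709 253.76345853269783 191.48813362853676 [[0.0175, -0.9998, -0.0011], [-0.9939, -0.0172, -0.1089], [0.1089, 0.003, -0.9941]] [0.042, 0.5121, 1.1481]
wrist 273.23691035499684 273.23691035499684 255.26462627909657 191.53144086573192 [[0.3992, 0.9168, -0.0026], [0.8861, -0.3851, 0.2581], [0.2356, -0.1053, -0.9661]] [-0.6236, -0.0333, 0.3798]
```

View pics/scene0.png

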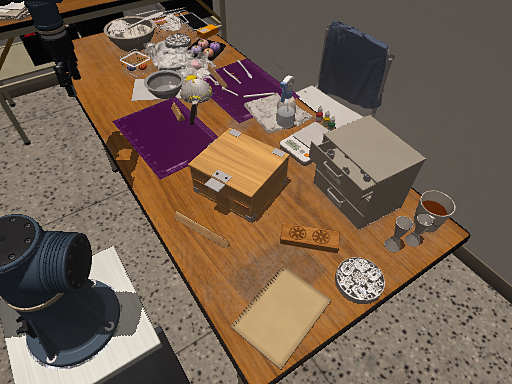

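View pics/top0.png

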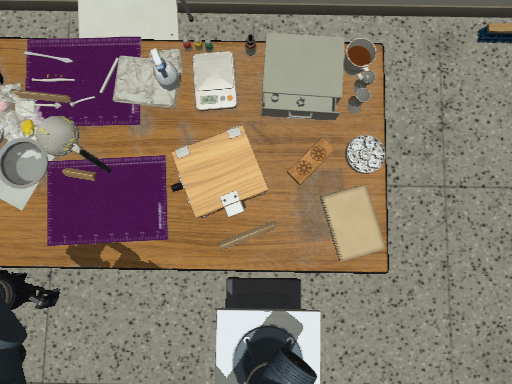

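View pics/wrist0.png

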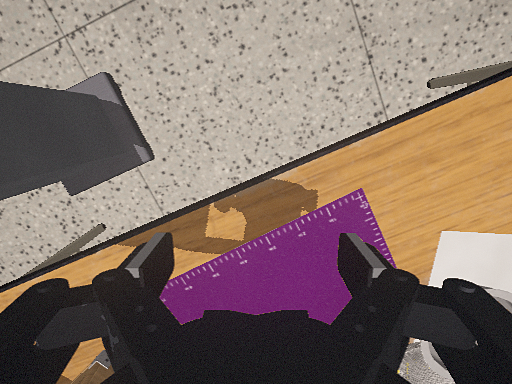

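The top view shows the chest at about (220,172), its tab at (232,203) and the black roller at (177,187). The stick is in front at (247,235), and the mould (310,160) and notebook (352,222) are to the right. Next I measure the lid.

```bash
cat > h.py <<'E'
import cv2,numpy as np
from station import manip
def ray(d,px,z):
    px=np.atleast_2d(np.array(px,float))
    v=np.c_[(px[:,0]-d["cx"])/d["fx"],(px[:,1]-d["cy"])/d["fy"],np.ones(len(px))]
    R=np.array(d["R"]);t=np.array(d["t"]);c=-R.T@t;w=v@R
    return c+w*((z-c[2])/w[:,2])[:,None]
def proj(d,X):
    X=np.atleast_2d(X);p=X@np.array(d["R"]).T+d["t"]
    return np.c_[p[:,0]/p[:,2]*d["fx"]+d["cx"],p[:,1]/p[:,2]*d["fy"]+d["cy"]]
def tri(d1,p1,d2,p2):
    P=lambda d:np.array([[d["fx"],0,d["cx"]],[0,d["fy"],d["cy"]],[0,0,1]])@np.c_[d["R"],d["t"]]
    X=cv2.triangulatePoints(P(d1),P(d2),np.array(p1,float).reshape(2,1),np.array(p2,float).reshape(2,1))
    return (X[:3]/X[3]).ravel()
def crop(d,x0,y0,w,h,k,name):
    cv2.imwrite("pics/"+name,cv2.resize(np.ascontiguousarray(d["pixels"][y0:y0+h,x0:x0+w]),None,fx=k,fy=k,interpolation=cv2.INTER_CUBIC))
E
python3 - <<'E'
from h import *
d=manip.snapshot("top");crop(d,160,115,130,100,6,"topc.png")
s=manip.snapshot("scene");crop(s,170,120,130,110,5,"scenec.png")
E
```

```text
(no output)
```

View pics/topc.png

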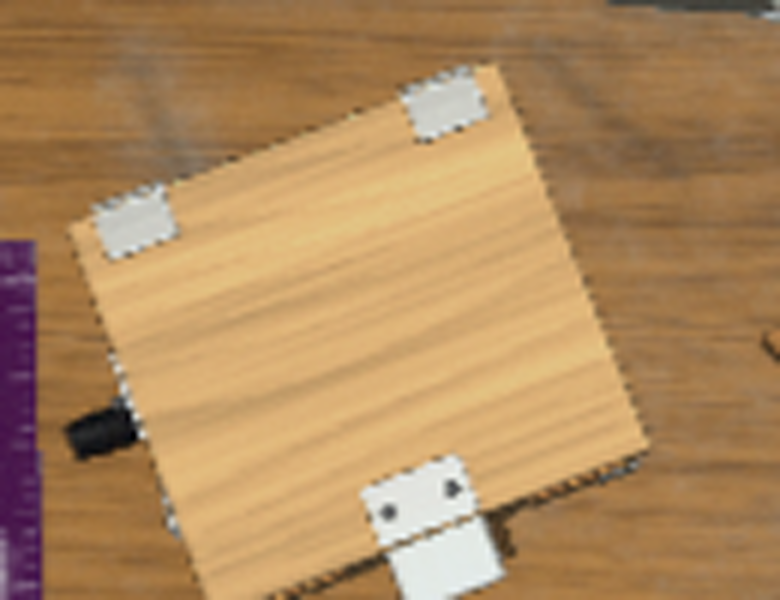

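View pics/scenec.png

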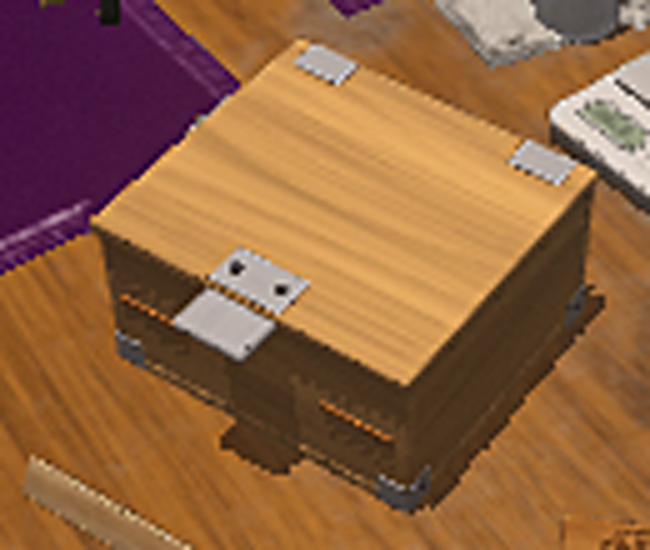

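Run:
```python
from h import *
t=manip.snapshot("top");s=manip.snapshot("scene")
T=np.array([[171.7,153],[242.8,125.8],[268.3,189.2],[194.5,215.5]])
S=np.array([[230,127.6],[289.4,155],[251.4,197],[188.4,164.4]])
A=ray(t,T,.122);B=ray(s,S,.122);print(A.round(3));print(B.round(3))
for a,b in zip(T,S):print(tri(t,a,s,b).round(3))
for P in(A,B):
    print(P.mean(0),[np.linalg.norm(P[i]-P[i-1]).round(3) for i in range(4)],
     [np.degrees(np.arctan2(*(v[[1,0]]))).round(1) for v in (P[1]-P[2],P[0]-P[3])])
x=lambda u,v:[160+u/6,115+v/6]
print("tabtip",ray(t,[x(503,575),x(408,603)],.118).round(3), ray(s,[[170+240/5,120+358/5],[170+175/5,120+322/5]],.118).round(3))
print("roller",ray(t,[x(70,440),x(135,415)],.02).round(3))
```

```text
[[0.609 0.29  0.122]
 [0.693 0.086 0.122]
 [0.508 0.009 0.122]
 [0.429 0.218 0.122]]
[[0.614 0.283 0.122]
 [0.695 0.078 0.122]
 [0.511 0.003 0.122]
 [0.427 0.205 0.122]]
[0.613 0.29  0.117]
[0.697 0.085 0.115]
[0.511 0.008 0.116]
[0.431 0.22  0.108]
[0.55986504 0.15066913 0.122     ] [np.float64(0.193), np.float64(0.221), np.float64(0.2), np.float64(0.223)] [np.float64(22.6), np.float64(21.9)]
[0.56152207 0.14235677 0.122     ] [np.float64(0.202), np.float64(0.22), np.float64(0.199), np.float64(0.219)] [np.float64(22.2), np.float64(22.6)]
tabtip [[0.445 0.078 0.118]
 [0.431 0.123 0.118]] [[0.447 0.071 0.118]
 [0.431 0.114 0.118]]
roller [[0.518 0.308 0.02 ]
 [0.531 0.275 0.02 ]]
```

servo_tool --increments '[{"hand": 0, "travel": [0, 0, -5], "yaw": -7.6}, {"hand": 0, "travel": [0, 0, -5], "yaw": -7.6}, {"hand": 0, "travel": [0, 0, -5], "yaw": -7.6}, {"hand": 0, "travel": [0, 0, -5], "yaw": -7.6}, {"hand": 0, "travel": [0, 0, -5], "yaw": -7.6}, {"hand": 0, "travel": [0, 0, -5], "yaw": -7.6}, {"hand": 0, "travel": [0, 0, 0], "yaw": 0}, {"hand": 0, "travel": [0, 0, 0], "yaw": 0}]'

```text
t: 1.15
tcp_pos: [0.2501, 0.5727, 0.2613]
tool_rot: [-0.19, 0.982, 0.0, -0.0]
force: [-1.0, -1.6, 0.6]
finger_gap: 0.999
```

```bash
cat >> h.py <<'E'
from scipy.spatial.transform import Rotation as Ro
a=np.radians(22.3);F=np.array([np.cos(a),np.sin(a),0]);L=np.array([-np.sin(a),np.cos(a),0]);C=np.array([.563,.147,0])
def W(x,y,z):return C+x*F+y*L+np.array([0,0,z])
def to(X):
    s=manip.sense();R=Ro.from_quat(s["tool_rot"])
    print("t",round(s["t"],2),"tcp",np.round(s["tcp_pos"],4),"yaw err deg",np.degrees(np.arctan2(*[R.apply([0,1,0])@v for v in(F,L)])).round(2),"travel mm",(R.inv().apply(np.array(X)-s["tcp_pos"])*1000).round(1),"F",np.round(s["force"],1),"gap",round(s["finger_gap"],3),"q",np.round(s["q"],2))
E
python3 -c "
from h import *
to(W(-.127,0,.2))"
```

```text
t 1.15 tcp [0.2501 0.5727 0.2613] yaw err deg 0.45 travel mm [  -5.  -512.6   61.2] F [-1.  -1.6  0.6] gap 0.999 q [ 0.98  0.5   1.4   0.    1.25 -0.97]
```

servo_tool --increments '[{"hand": 0, "travel": [0, -15, 0], "yaw": -0.4}, {"hand": 0, "travel": [0, -30, 0]}, {"hand": 0, "travel": [0, -35, 0]}, {"hand": 0, "travel": [0, -35, 0]}, {"hand": 0, "travel": [0, -35, 0]}, {"hand": 0, "travel": [0, -35, 0]}, {"hand": 0, "travel": [0, -35, 0]}, {"hand": 0, "travel": [0, -35, 0]}, {"hand": 0, "travel": [0, -35, 0]}, {"hand": 0, "travel": [0, -35, 0]}, {"hand": 0, "travel": [0, -35, 0]}, {"hand": 0, "travel": [0, -35, 0]}, {"hand": 0, "travel": [0, -35, 10]}, {"hand": 0, "travel": [0, -35, 15]}, {"hand": 0, "travel": [-3, -30, 20]}, {"hand": 0, "travel": [-2, -17, 15]}, {"hand": 0, "travel": [0, 0, 0]}, {"hand": 0, "travel": [0, 0, 0]}]'

```text
schema error: expected keys hand, travel, yaw
```

```bash
python3 -c "
from h import *
to(W(-.127,0,.098))
d=manip.snapshot('wrist');crop(d,0,0,512,384,1.5,'w1.png')
d=manip.snapshot('scene');crop(d,130,80,170,150,4,'s1.png')"
```

```text
t 1.15 tcp [0.2501 0.5727 0.2613] yaw err deg 0.45 travel mm [  -5.  -512.6  163.2] F [-1.  -1.6  0.6] gap 0.999 q [ 0.98  0.5   1.4   0.    1.25 -0.97]
```

View pics/w1.png

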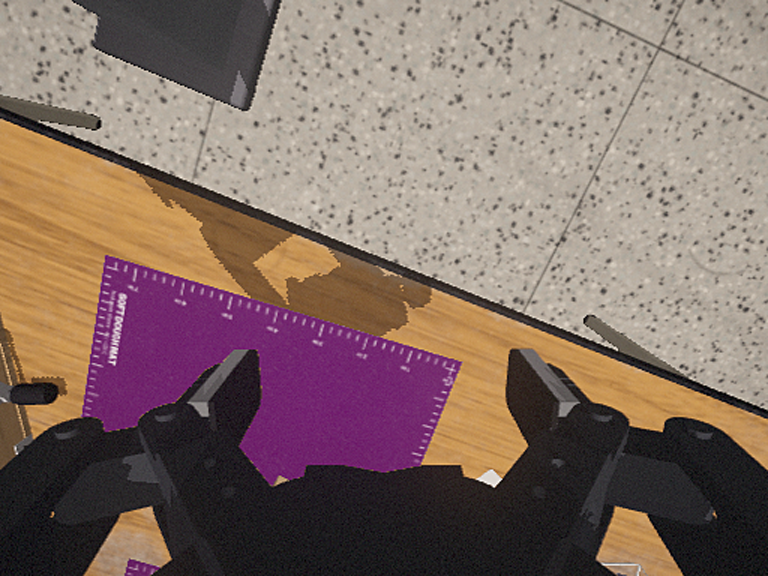

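View pics/s1.png

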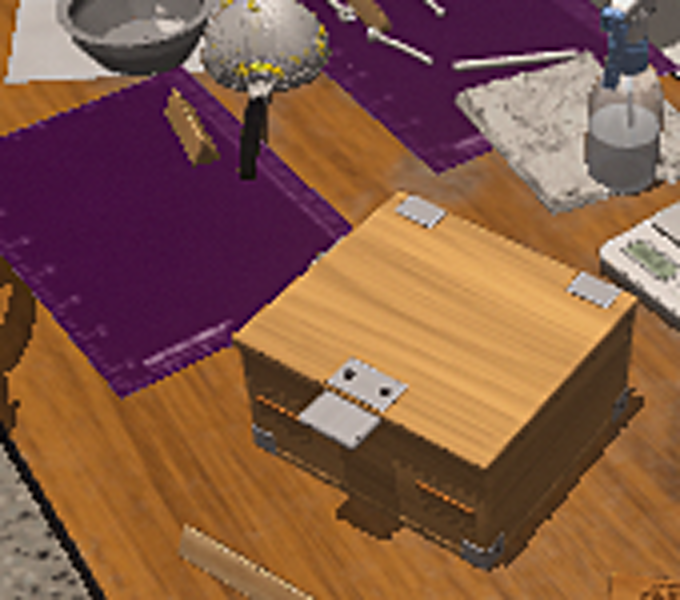

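The call was refused because every row needs all its keys, so the arm has not moved. The wrist view looks toward the robot side, with the mat below and the roller at the left (35,392 in the enlargement).

servo_tool --increments '[{"hand": 0, "travel": [0, -15, 0], "yaw": -0.4}, {"hand": 0, "travel": [0, -30, 0], "yaw": 0}, {"hand": 0, "travel": [0, -35, 0], "yaw": 0}, {"hand": 0, "travel": [0, -35, 0], "yaw": 0}, {"hand": 0, "travel": [0, -35, 0], "yaw": 0}, {"hand": 0, "travel": [0, -35, 0], "yaw": 0}, {"hand": 0, "travel": [0, -35, 0], "yaw": 0}, {"hand": 0, "travel": [0, -35, 0], "yaw": 0}, {"hand": 0, "travel": [0, -35, 0], "yaw": 0}, {"hand": 0, "travel": [0, -35, 0], "yaw": 0}, {"hand": 0, "travel": [0, -35, 0], "yaw": 0}, {"hand": 0, "travel": [0, -35, 0], "yaw": 0}, {"hand": 0, "travel": [0, -35, 10], "yaw": 0}, {"hand": 0, "travel": [0, -35, 15], "yaw": 0}, {"hand": 0, "travel": [-3, -30, 20], "yaw": 0}, {"hand": 0, "travel": [-2, -17, 15], "yaw": 0}, {"hand": 0, "travel": [0, 0, 0], "yaw": 0}, {"hand": 0, "travel": [0, 0, 0], "yaw": 0}]'

```text
t: 3.05
tcp_pos: [0.4491, 0.1008, 0.2012]
tool_rot: [-0.193, 0.981, 0.0, -0.001]
force: [0.3, -0.4, -0.1]
finger_gap: 1.002
```

```bash
python3 -c "
from h import *
to(W(-.127,0,.098))
d=manip.snapshot('wrist');crop(d,0,0,512,384,1.5,'w2.png')
d=manip.snapshot('top');crop(d,160,115,130,120,5,'t2.png')"
```

```text
t 3.05 tcp [0.4491 0.1008 0.2012] yaw err deg -0.0 travel mm [  3.9  -0.5 103.2] F [ 0.3 -0.4 -0.1] gap 1.002 q [-0.02  0.35  1.87  0.    0.92 -1.98]
```

View pics/w2.png

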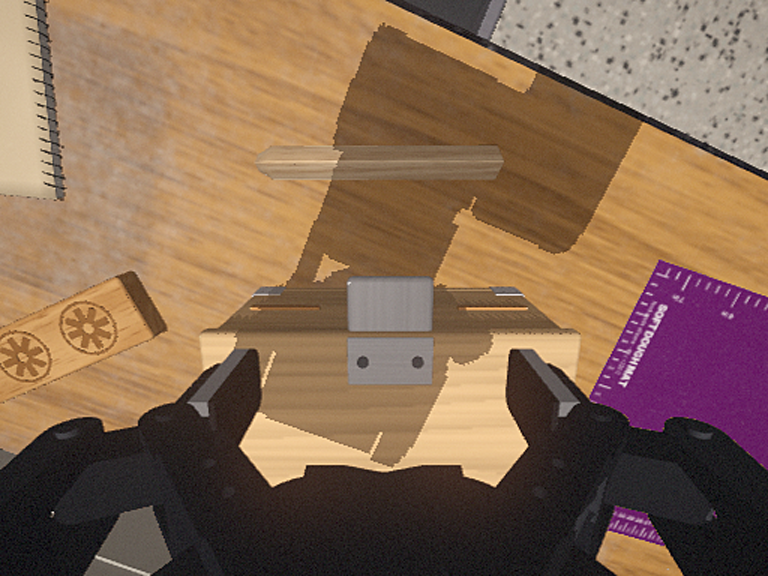

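View pics/t2.png

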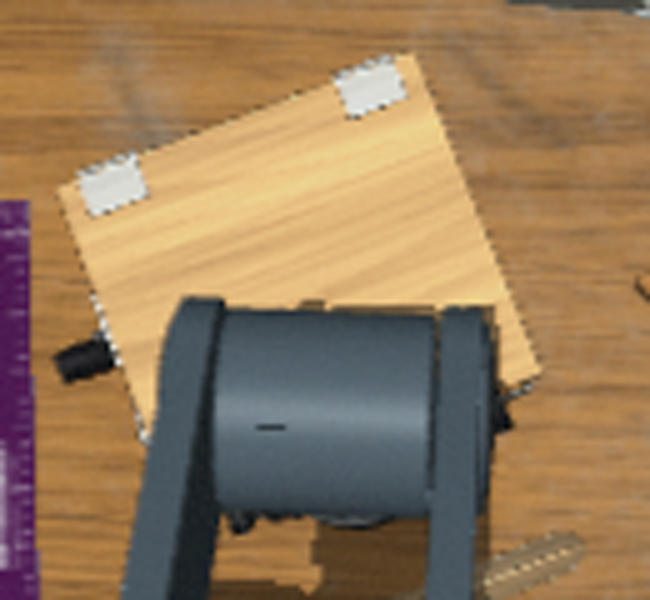

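The wrist view shows the tab at about (390,304) in the enlargement, roughly midway between the fingers. I'll cast those pixels to check the position.

```bash
python3 -c "
from h import *
d=manip.snapshot('wrist')
P=np.array([[348,277],[433,277],[433,332],[348,332],[200,332],[579,332]])/1.5
for z in (.118,.122):
  q=ray(d,P,z)-C; print(z,np.c_[q@F,q@L].round(4))
"
```

```text
0.118 [[-0.1339 -0.018 ]
 [-0.134   0.0305]
 [-0.1006  0.0316]
 [-0.1004 -0.0186]
 [-0.1001 -0.1062]
 [-0.1009  0.118 ]]
0.122 [[-0.1348 -0.0177]
 [-0.135   0.0299]
 [-0.1021  0.0311]
 [-0.102  -0.0183]
 [-0.1017 -0.1043]
 [-0.1024  0.1159]]
```

servo_tool --increments '[{"hand": 0, "travel": [2, 5, 10], "yaw": 0}, {"hand": 0, "travel": [0, 0, 20], "yaw": 0}, {"hand": 0, "travel": [0, 0, 20], "yaw": 0}, {"hand": 0, "travel": [0, 0, 20], "yaw": 0}, {"hand": 0, "travel": [0, 0, 15], "yaw": 0}, {"hand": 0, "travel": [0, 0, 10], "yaw": 0}, {"hand": 0, "travel": [0, 0, 8], "yaw": 0}, {"hand": 0, "travel": [0, 0, 0], "yaw": 0}, {"hand": 0.2, "travel": [0, 0, 0], "yaw": 0}, {"hand": 0.2, "travel": [0, 0, 0], "yaw": 0}]' --newtons 30

```text
t: 4.2
tcp_pos: [0.4466, 0.1052, 0.0989]
tool_rot: [-0.194, 0.981, -0.0, 0.001]
force: [0.2, -0.3, -0.2]
finger_gap: 0.807
```

```bash
sed -i 's/C=np.array(.*)/C=np.array([.563,.1524,0])/' h.py; python3 -c "
from h import *
to(W(-.127,0,.098))
d=manip.snapshot('wrist');crop(d,0,0,512,384,1.5,'w3.png')
d=manip.snapshot('scene');crop(d,130,80,170,150,4,'s3.png')"
```

```text
t 4.2 tcp [0.4466 0.1052 0.0989] yaw err deg -0.11 travel mm [ 1.4 -0.5  0.9] F [ 0.2 -0.3 -0.2] gap 0.807 q [-0.01  0.54  1.96  0.    0.64 -1.98]
```

View pics/w3.png

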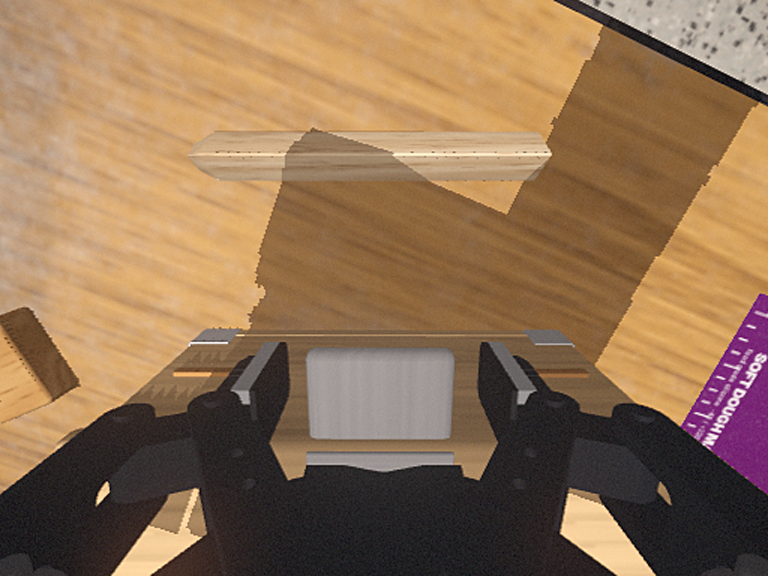

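View pics/s3.png

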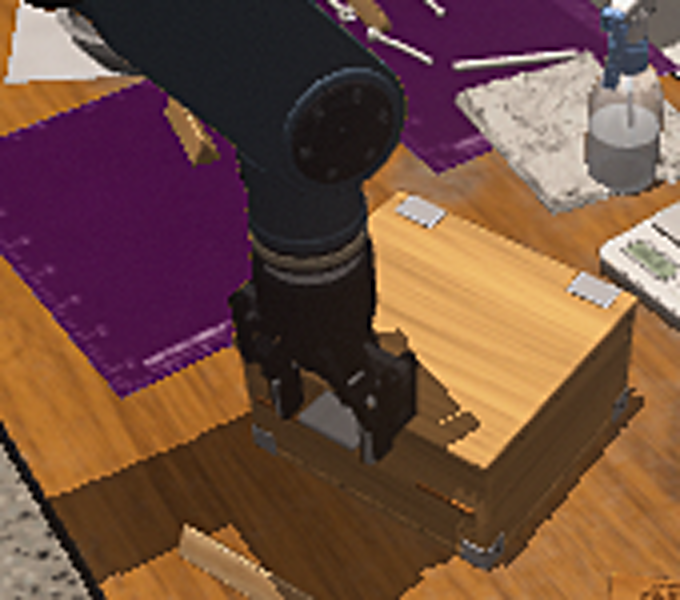

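The tab (307–453) lies well centred between the pads. I'll grip it now.

servo_tool --increments '[{"hand": 0.6, "travel": [0, 0, 0], "yaw": 0}, {"hand": 0.6, "travel": [0, 0, 0], "yaw": 0}, {"hand": 0.6, "travel": [0, 0, 0], "yaw": 0}, {"hand": 0.6, "travel": [0, 0, 0], "yaw": 0}, {"hand": 0.6, "travel": [0, 0, 0], "yaw": 0}]' --newtons 30

```text
t: 4.8
tcp_pos: [0.4468, 0.1041, 0.099]
tool_rot: [-0.195, 0.981, -0.001, 0.001]
force: [-1.1, -5.0, 5.1]
finger_gap: 0.577
```

```bash
python3 -c "
from h import *
to(W(-.127,0,.098))
r=.2275;z0=.114
# pivot of grip relative to hinge: point at angle th
th=np.r_[np.arange(0,1.4,.06),1.4]
x=-.227*np.cos(th)-.004*np.sin(th);z=.227*np.sin(th)+.004*np.cos(th)
print(np.c_[th[1:],-np.diff(x)*1000,-np.diff(z)*1000].round(1))
"
```

```text
t 4.8 tcp [0.4468 0.1041 0.099 ] yaw err deg -0.18 travel mm [1.2 0.6 1. ] F [-1.1 -5.   5.1] gap 0.577 q [-0.01  0.54  1.96 -0.    0.64 -1.98]
[[  0.1  -0.2 -13.6]
 [  0.1  -1.  -13.5]
 [  0.2  -1.8 -13.4]
 [  0.2  -2.6 -13.3]
 [  0.3  -3.4 -13.1]
 [  0.4  -4.2 -12.8]
 [  0.4  -5.  -12.5]
 [  0.5  -5.7 -12.2]
 [  0.5  -6.4 -11.8]
 [  0.6  -7.1 -11.3]
 [  0.7  -7.8 -10.9]
 [  0.7  -8.5 -10.4]
 [  0.8  -9.1  -9.8]
 [  0.8  -9.7  -9.2]
 [  0.9 -10.3  -8.6]
 [  1.  -10.8  -7.9]
 [  1.  -11.3  -7.3]
 [  1.1 -11.7  -6.6]
 [  1.1 -12.1  -5.8]
 [  1.2 -12.4  -5.1]
 [  1.3 -12.8  -4.3]
 [  1.3 -13.   -3.5]
 [  1.4 -13.2  -2.7]
 [  1.4  -4.5  -0.7]]
```

servo_tool --increments '[{"hand": 0.6, "travel": [0, 0, -6.8], "yaw": 0}, {"hand": 0.6, "travel": [-0.2, 0, -6.8], "yaw": 0}, {"hand": 0.6, "travel": [-0.4, 0, -6.8], "yaw": 0}, {"hand": 0.6, "travel": [-0.6, 0, -6.8], "yaw": 0}, {"hand": 0.6, "travel": [-1.8, 0, -13.4], "yaw": 0}, {"hand": 0.6, "travel": [-2.6, 0, -13.3], "yaw": 0}, {"hand": 0.6, "travel": [-3.4, 0, -13.1], "yaw": 0}, {"hand": 0.6, "travel": [-4.2, 0, -12.8], "yaw": 0}]' --newtons 30

```text
t: 5.6
tcp_pos: [0.461, 0.1099, 0.1784]
tool_rot: [-0.194, 0.981, -0.001, 0.003]
force: [8.2, -1.6, -9.5]
finger_gap: 0.575
```

```bash
python3 -c "
from h import *
to(W(-.127,0,.098))
d=manip.snapshot('wrist');crop(d,0,0,512,384,1.5,'w4.png')
d=manip.snapshot('scene');crop(d,130,80,170,150,4,'s4.png')"
```

```text
t 5.6 tcp [0.461  0.1099 0.1784] yaw err deg -0.08 travel mm [16.8  0.8 80.3] F [ 8.2 -1.6 -9.5] gap 0.575 q [-0.    0.41  1.86 -0.    0.87 -1.96]
```

View pics/w4.png

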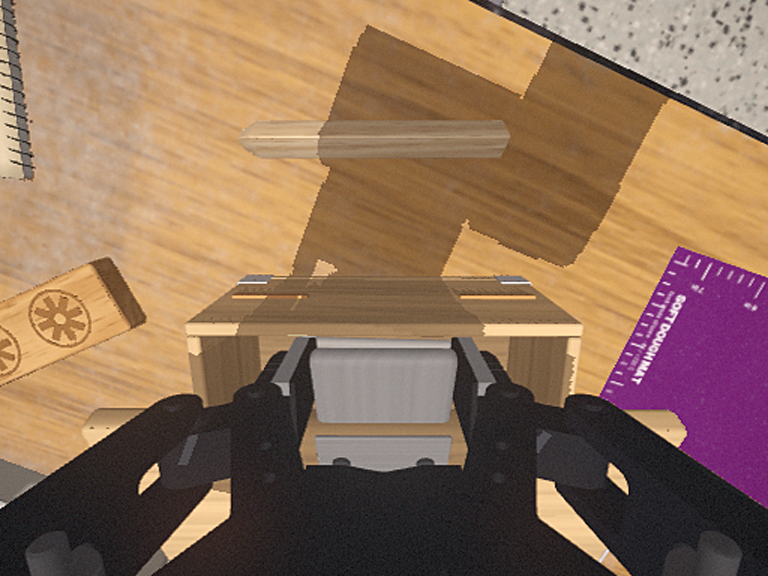

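View pics/s4.png

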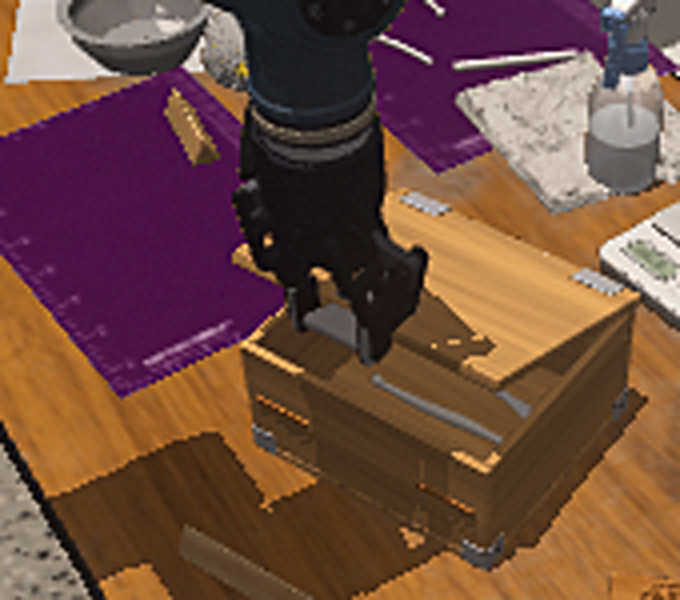

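The lid is rising with the tab held and turning between the pads.

servo_tool --increments '[{"hand": 0.6, "travel": [-5.0, 0, -12.5], "yaw": 0}, {"hand": 0.6, "travel": [-5.7, 0, -12.2], "yaw": 0}, {"hand": 0.6, "travel": [-6.4, 0, -11.8], "yaw": 0}, {"hand": 0.6, "travel": [-7.1, 0, -11.3], "yaw": 0}, {"hand": 0.6, "travel": [-7.8, 0, -10.9], "yaw": 0}, {"hand": 0.6, "travel": [-8.5, 0, -10.4], "yaw": 0}, {"hand": 0.6, "travel": [-9.1, 0, -9.8], "yaw": 0}]' --newtons 30

```text
t: 6.4
tcp_pos: [0.504, 0.1276, 0.2553]
tool_rot: [-0.194, 0.981, -0.001, -0.001]
force: [4.5, -4.7, -10.5]
finger_gap: 0.574
```

servo_tool --increments '[{"hand": 0.6, "travel": [-9.7, 0, -9.2], "yaw": 0}, {"hand": 0.6, "travel": [-10.3, 0, -8.6], "yaw": 0}, {"hand": 0.6, "travel": [-10.8, 0, -7.9], "yaw": 0}, {"hand": 0.6, "travel": [-11.3, 0, -7.3], "yaw": 0}, {"hand": 0.6, "travel": [0, 0, 0], "yaw": 0}]' --newtons 30

```text
t: 6.9
tcp_pos: [0.5428, 0.1435, 0.2893]
tool_rot: [-0.194, 0.981, -0.002, -0.002]
force: [1.7, -6.7, -1.2]
finger_gap: 0.577
```

```bash
python3 -c "
from h import *
to(W(-.127,0,.098))
d=manip.snapshot('wrist');crop(d,0,0,512,384,1.5,'w5.png')
d=manip.snapshot('scene');crop(d,130,50,170,150,4,'s5.png')"
```

```text
t 6.9 tcp [0.5428 0.1435 0.2893] yaw err deg -0.12 travel mm [104.3   1.3 191.7] F [ 1.7 -6.7 -1.2] gap 0.577 q [ 0.06  0.38  1.52 -0.    1.24 -1.9 ]
```

View pics/w5.png

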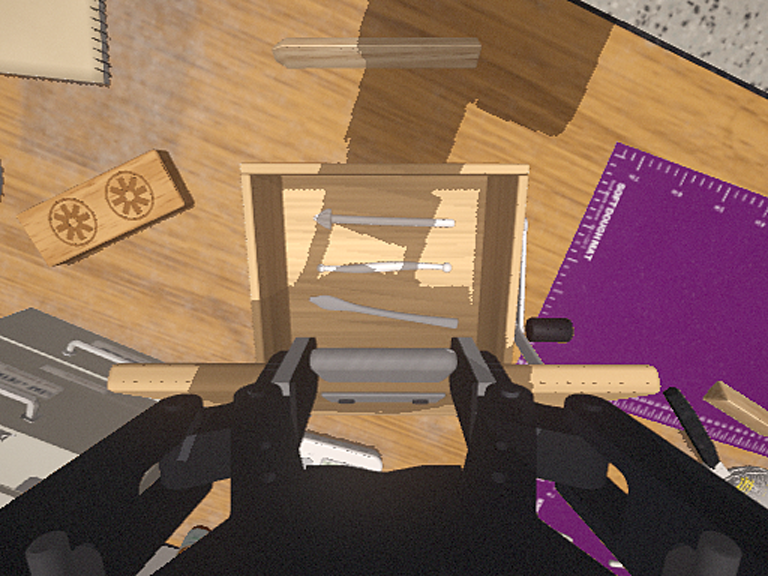

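View pics/s5.png

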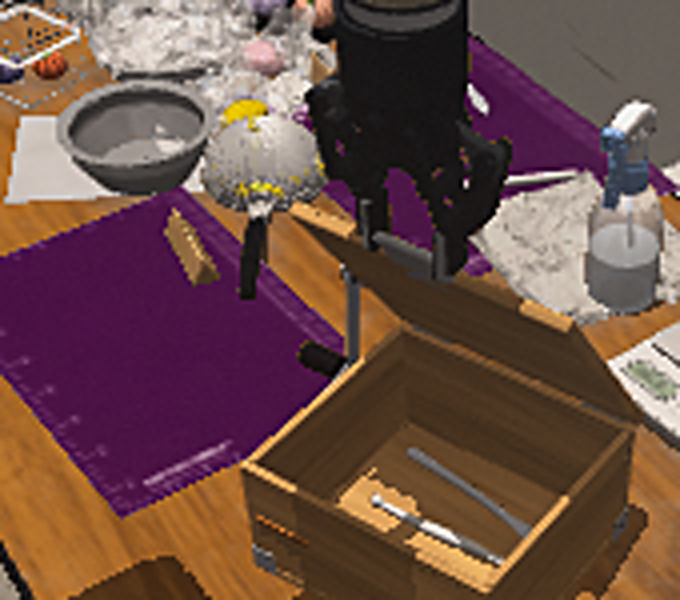

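servo_tool --increments '[{"hand": 0.6, "travel": [-11.7, 0, -6.6], "yaw": 0}, {"hand": 0.6, "travel": [-12.1, 0, -5.8], "yaw": 0}, {"hand": 0.6, "travel": [-12.4, 0, -5.1], "yaw": 0}, {"hand": 0.6, "travel": [-8, 0, -3], "yaw": 0}, {"hand": 0.6, "travel": [-8, 0, -2.5], "yaw": 0}, {"hand": 0.6, "travel": [-8, 0, -2.2], "yaw": 0}, {"hand": 0.6, "travel": [-8, 0, -2], "yaw": 0}, {"hand": 0.6, "travel": [-8, 0, -1.6], "yaw": 0}, {"hand": 0.6, "travel": [-6, 0, -1], "yaw": 0}, {"hand": 0.6, "travel": [-3, 0, -0.5], "yaw": 0}, {"hand": 0.6, "travel": [0, 0, 0], "yaw": 0}]' --newtons 30

```text
t: 8.1
tcp_pos: [0.6222, 0.1759, 0.321]
tool_rot: [-0.194, 0.981, -0.002, 0.0]
force: [1.5, -5.7, 4.3]
finger_gap: 0.575
```

```bash
python3 -c "
from h import *
to(W(-.127,0,.098))
d=manip.snapshot('wrist');crop(d,0,0,512,384,1.5,'w6.png')
d=manip.snapshot('scene');crop(d,130,50,170,150,4,'s6.png')"
```

```text
t 8.1 tcp [0.6222 0.1759 0.321 ] yaw err deg -0.07 travel mm [190.8   1.7 223. ] F [ 1.5 -5.7  4.3] gap 0.575 q [ 0.1   0.48  1.26 -0.    1.4  -1.86]
```

View pics/w6.png

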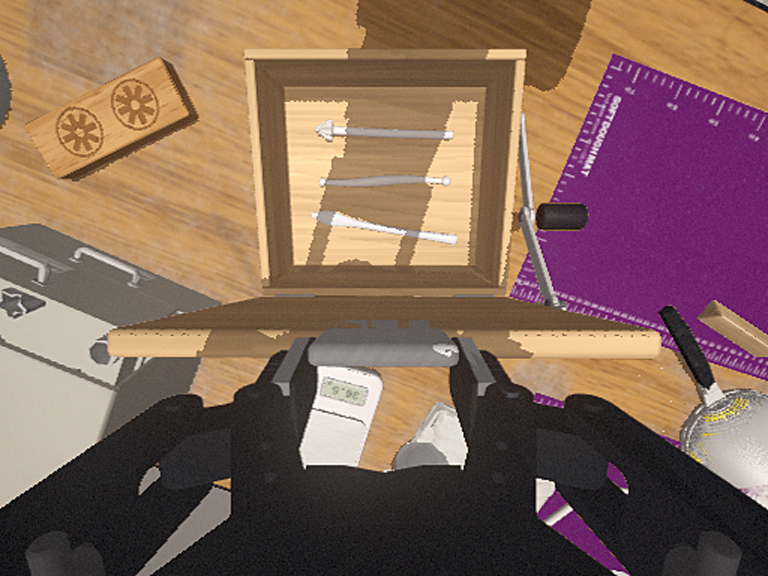

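View pics/s6.png

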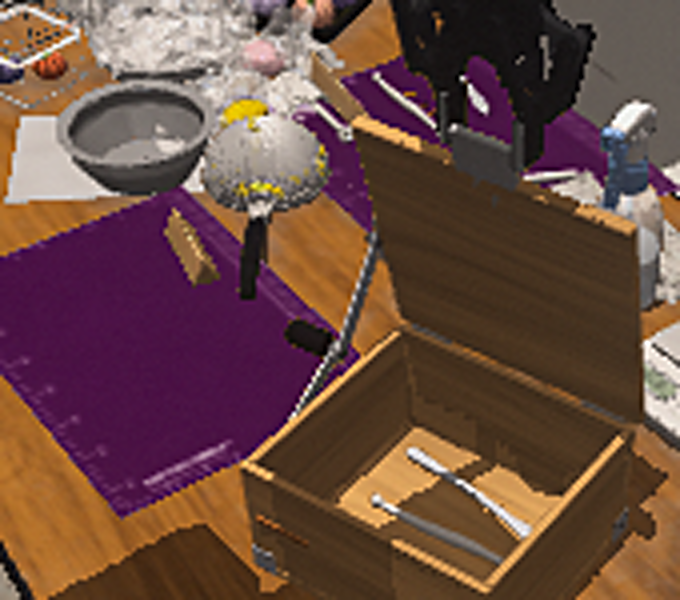

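```bash
python3 -c "
from h import *
w=manip.snapshot('wrist');s=manip.snapshot('scene')
def ch(X):
  q=X-C;return np.r_[q@F,q@L,X[2]].round(4)
print(ch(tri(w,(373,144.7),s,(207.5,134))))
for th in(.014,.144,.143),(.014,.126,.143),(.014,.162,.143): print(proj(w,W(*th))*1.5,proj(s,W(*th)))
"
```

```text
[0.0294 0.1416 0.1233]
[[571.42112489 200.71730161]] [[202.513834   131.15423086]]
[[547.93697521 200.65765298]] [[207.11881898 133.32363878]]
[[594.91225916 200.77696798]] [[197.96218926 129.00995153]]
```

The roller measures (0.029, 0.142, 0.123) in the chest frame, which is not yet the locked pose. I'll push on gently a bit further.

servo_tool --increments '[{"hand": 0.6, "travel": [-4, 0, -0.6], "yaw": 0}, {"hand": 0.6, "travel": [-4, 0, -0.5], "yaw": 0}, {"hand": 0.6, "travel": [0, 0, 0], "yaw": 0}]' --newtons 30

```text
t: 8.6
tcp_pos: [0.6304, 0.1793, 0.3224]
tool_rot: [-0.194, 0.981, -0.001, 0.002]
force: [4.8, -3.8, 4.4]
finger_gap: 0.571
```

```bash
python3 -c "
from h import *
to(W(-.127,0,.098))
d=manip.snapshot('wrist');crop(d,256,60,256,192,3,'w7.png')
d=manip.snapshot('scene');crop(d,170,80,120,100,6,'s7.png')"
```

```text
t 8.6 tcp [0.6304 0.1793 0.3224] yaw err deg -0.07 travel mm [200.2   1.7 223.8] F [ 4.8 -3.8  4.4] gap 0.571 q [ 0.11  0.49  1.24 -0.    1.41 -1.85]
```

View pics/w7.png

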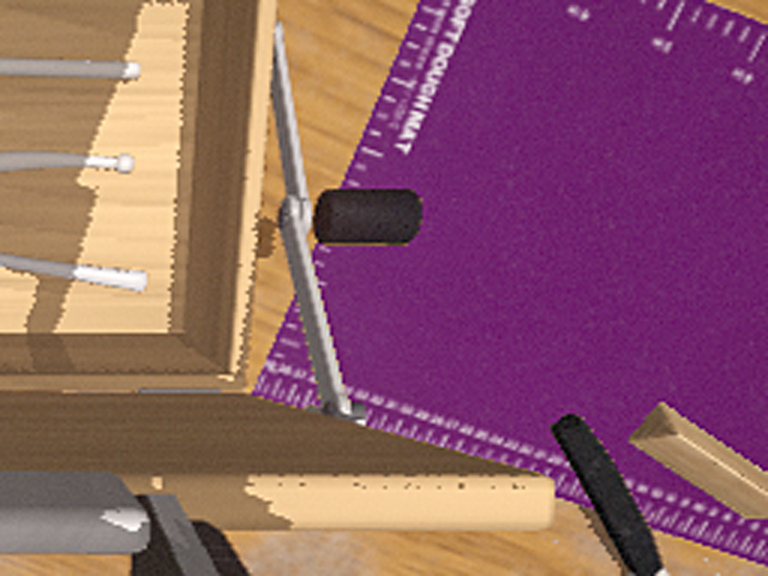

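View pics/s7.png

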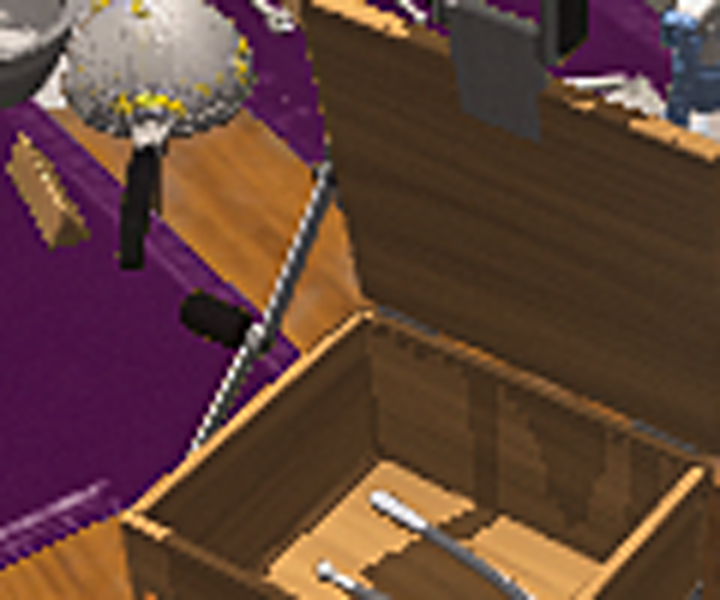

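```bash
cat >> h.py <<'E'
def ch(X):
  q=X-C;return np.r_[q@F,q@L,X[2]].round(4)
E
python3 -c "
from h import *
w=manip.snapshot('wrist');s=manip.snapshot('scene')
print(ch(tri(w,(378.7,132.3),s,(207,133.5))))
p=W(.014,.144,.143); print(proj(w,p),proj(s,p))
"
```

```text
[0.0248 0.1416 0.1295]
[[381.52318833 125.20002988]] [[202.513834   131.15423086]]
```

servo_tool --increments '[{"hand": 0.6, "travel": [-4, 0, -0.5], "yaw": 0}, {"hand": 0.6, "travel": [-4, 0, -0.4], "yaw": 0}, {"hand": 0.6, "travel": [0, 0, 0], "yaw": 0}, {"hand": 0.6, "travel": [0, 0, 0], "yaw": 0}]' --newtons 30

```text
t: 9.2
tcp_pos: [0.6328, 0.1803, 0.3226]
tool_rot: [-0.194, 0.981, -0.003, -0.005]
force: [-7.8, -9.1, 7.2]
finger_gap: 0.57
```

```bash
python3 -c "
from h import *
to(W(-.127,0,.098))
d=manip.snapshot('wrist');crop(d,256,60,256,192,3,'w8.png')
d=manip.snapshot('scene');crop(d,170,80,120,100,6,'s8.png')"
```

```text
t 9.2 tcp [0.6328 0.1803 0.3226] yaw err deg -0.07 travel mm [199.8   1.6 226.7] F [-7.8 -9.1  7.2] gap 0.57 q [ 0.11  0.5   1.22 -0.01  1.43 -1.85]
```

View pics/w8.png

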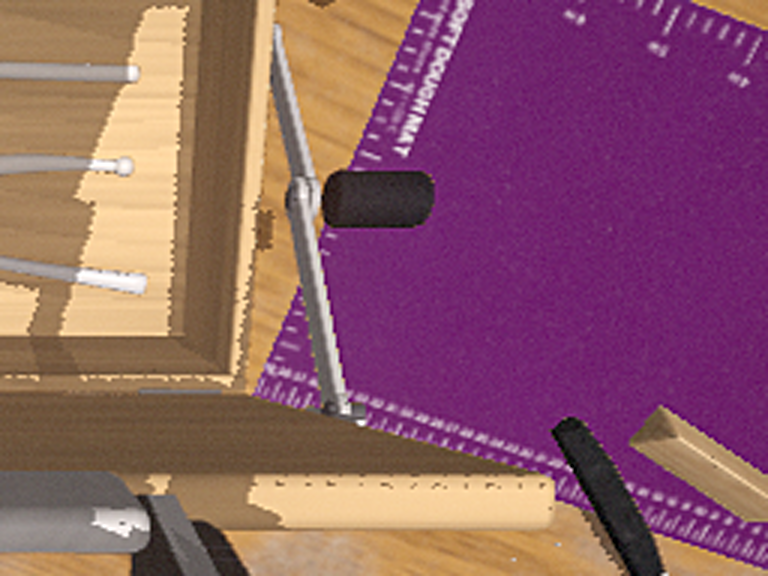

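View pics/s8.png

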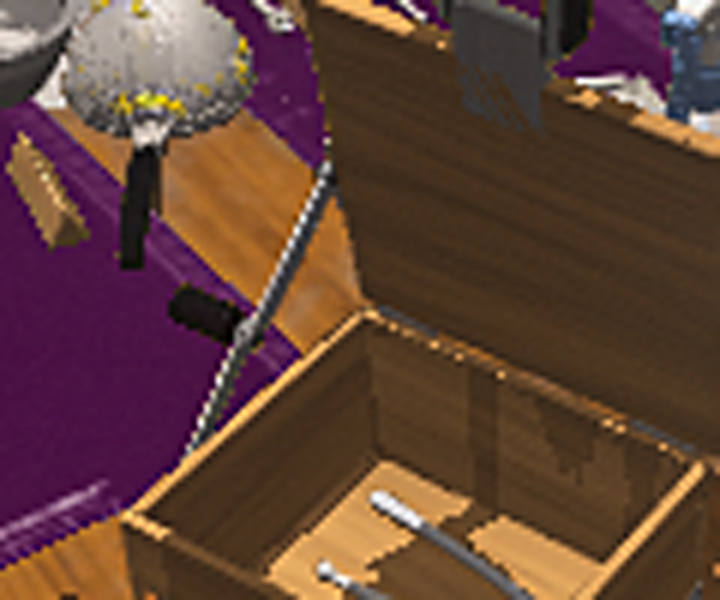

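It has locked: the roller is at wrist pixel (382,126) against an expected (381.5,125), and the knee has moved past the straight line. I'll relax the push, open the fingers and rise clear.

servo_tool --increments '[{"hand": 0.6, "travel": [3, 0, 0], "yaw": 0}, {"hand": 0.4, "travel": [1, 0, 0], "yaw": 0}, {"hand": 0.15, "travel": [0, 0, 0], "yaw": 0}, {"hand": 0.15, "travel": [0, 0, 0], "yaw": 0}, {"hand": 0.15, "travel": [0, 0, 0], "yaw": 0}, {"hand": 0.15, "travel": [0, 0, -10], "yaw": 0}, {"hand": 0.15, "travel": [0, 0, -20], "yaw": 0}, {"hand": 0.15, "travel": [0, 0, -20], "yaw": 0}, {"hand": 0.15, "travel": [0, 0, -15], "yaw": 0}, {"hand": 0.15, "travel": [0, 0, -10], "yaw": 0}]' --newtons 30

```text
t: 10.3
tcp_pos: [0.6334, 0.1826, 0.3996]
tool_rot: [-0.195, 0.981, 0.0, 0.002]
force: [-0.2, -0.5, 0.2]
finger_gap: 0.852
```

servo_tool --increments '[{"hand": 0.15, "travel": [0, 0, 0], "yaw": 0}, {"hand": 0.15, "travel": [0, 0, 0], "yaw": 0}, {"hand": 0.15, "travel": [0, 0, 0], "yaw": 0}, {"hand": 0.15, "travel": [0, 0, 0], "yaw": 0}, {"hand": 0.15, "travel": [0, 0, 0], "yaw": 0}, {"hand": 0.15, "travel": [0, 0, 0], "yaw": 0}, {"hand": 0.15, "travel": [0, 0, 0], "yaw": 0}, {"hand": 0.15, "travel": [0, 0, 0], "yaw": 0}, {"hand": 0.15, "travel": [0, 0, 0], "yaw": 0}, {"hand": 0.15, "travel": [0, 0, 0], "yaw": 0}]'

```text
t: 11.3
tcp_pos: [0.6329, 0.1821, 0.3973]
tool_rot: [-0.194, 0.981, -0.0, 0.0]
force: [-0.3, 0.2, -0.0]
finger_gap: 0.851
```

```bash
python3 -c "
from h import *
to(W(.014,.144,.17))
d=manip.snapshot('wrist');crop(d,0,0,512,384,1.5,'w9.png')
d=manip.snapshot('scene');crop(d,150,30,150,130,5,'s9.png')"
```

```text
t 11.3 tcp [0.6329 0.1821 0.3973] yaw err deg -0.1 travel mm [ 61.7 143.1 227.3] F [-0.3  0.2 -0. ] gap 0.851 q [ 0.11  0.45  1.11 -0.    1.58 -1.85]
```

View pics/w9.png

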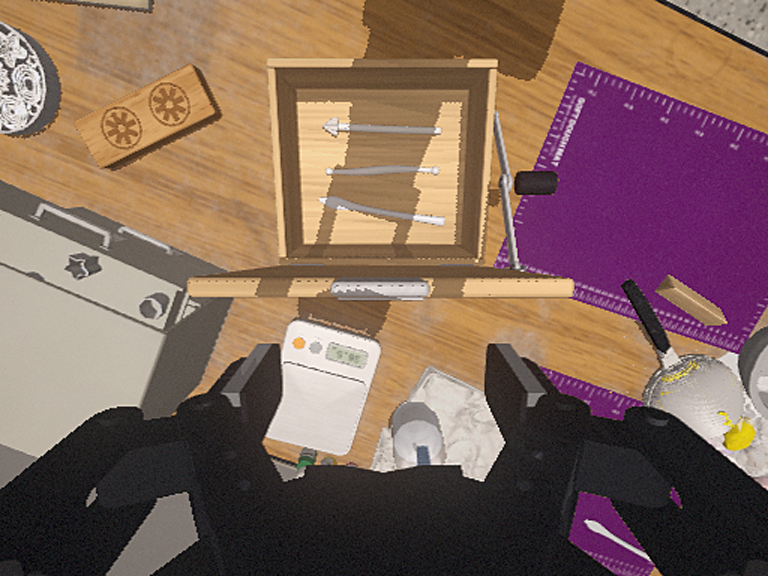

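View pics/s9.png

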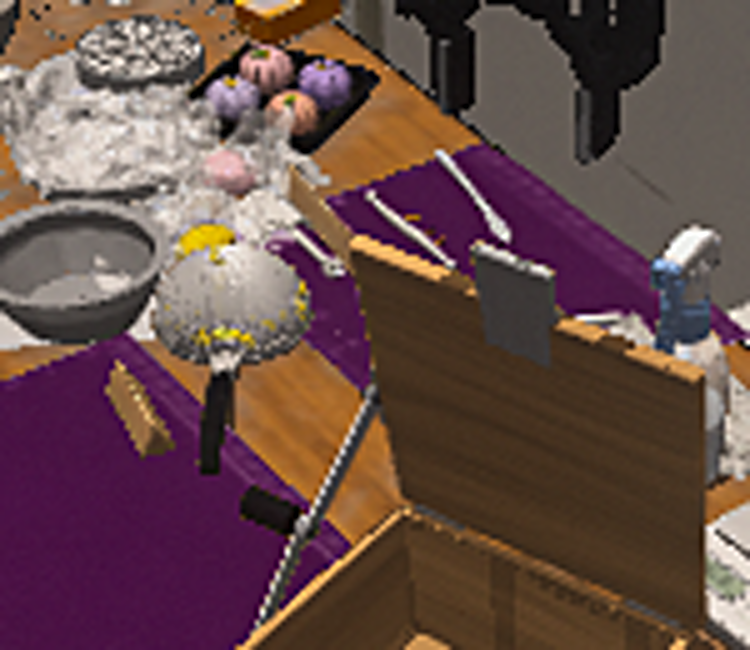

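The lid stands on the locked stay by itself, with the fingers clear above it for over a second. Next I locate the roller and check which side the camera is mounted on.

```bash
python3 -c "
from h import *
w=manip.snapshot('wrist');t=manip.snapshot('top')
m=(w['pixels'].max(2)<45).astype(np.uint8)[105:140,335:380]
n,l,st,ce=cv2.connectedComponentsWithStats(m);i=1+st[1:,4].argmax();b=st[i]
print(b+np.array([335,105,0,0,0]),ce[i]+[335,105])
c=ce[i]+[335,105];x0=b[0]+335;x1=x0+b[2]
for z in(.143,):print([ch(p) for p in ray(w,[c,[x0,c[1]],[x1,c[1]]],z)])
R=np.array(w['R']);cam=-R.T@w['t'];print('cam',ch(cam), 'tcp',ch(np.array(manip.sense()['tcp_pos'])))
crop(t,130,100,170,130,4.5,'t9.png')
"
```

```text
[343 120  27  10  56] [353.75       126.96428571]
[array([0.0209, 0.1412, 0.143 ]), array([0.0209, 0.126 , 0.143 ]), array([0.0208, 0.1642, 0.143 ])]
cam [0.0097 0.0016 0.5408] tcp [0.076  0.001  0.3973]
```

View pics/t9.png

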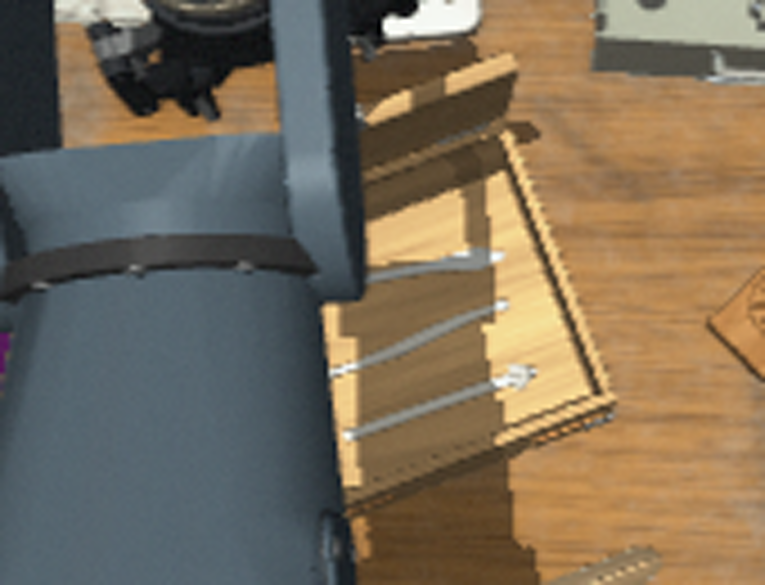

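```bash
python3 -c "
from h import *
s=manip.snapshot('scene')
for dz in (0,.05,.1,.15,.2,.25,.3,.35): 
  p=proj(s,[.4466,.1052,.099+dz])[0]; print(dz,((p-[130,80])*4).round(0))
crop(s,100,0,256,192,3,'s10.png')
"
```

```text
0 [329. 435.]
0.05 [323. 385.]
0.1 [317. 331.]
0.15 [310. 273.]
0.2 [303. 210.]
0.25 [295. 142.]
0.3 [286.  66.]
0.35 [277. -17.]
```

View pics/s10.png

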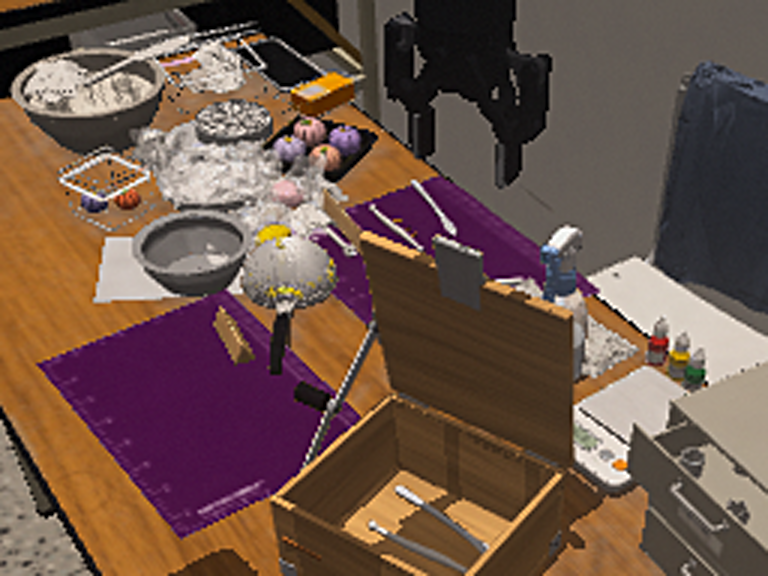

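The roller is at about chest (0.016, 0.145, 0.143). I'll press it with the inner finger of the open gripper, with the tool axis kept well outside at y≈0.205, so the wrist and knuckles stay clear of the falling lid.

servo_tool --increments '[{"hand": 0, "travel": [0, 15, 0], "yaw": 0}, {"hand": 0, "travel": [0, 30, 0], "yaw": 0}, {"hand": 0, "travel": [5, 30, 0], "yaw": 0}, {"hand": 0, "travel": [10, 30, 0], "yaw": 0}, {"hand": 0, "travel": [10, 30, 0], "yaw": 0}, {"hand": 0, "travel": [10, 30, 0], "yaw": 0}, {"hand": 0, "travel": [10, 25, 10], "yaw": 0}, {"hand": 0, "travel": [10, 14, 20], "yaw": 0}, {"hand": 0, "travel": [11, 0, 25], "yaw": 0}, {"hand": 0, "travel": [0, 0, 30], "yaw": 0}, {"hand": 0, "travel": [0, 0, 30], "yaw": 0}, {"hand": 0, "travel": [0, 0, 30], "yaw": 0}, {"hand": 0, "travel": [0, 0, 30], "yaw": 0}, {"hand": 0, "travel": [0, 0, 25], "yaw": 0}, {"hand": 0, "travel": [0, 0, 15], "yaw": 0}, {"hand": 0, "travel": [0, 0, 7], "yaw": 0}, {"hand": 0, "travel": [0, 0, 0], "yaw": 0}]'

```text
t: 13.25
tcp_pos: [0.4933, 0.346, 0.1745]
tool_rot: [-0.195, 0.981, -0.0, -0.001]
force: [-0.1, -0.8, 0.1]
finger_gap: 1.002
```

```bash
python3 -c "
from h import *
to(W(.010,.205,.141));print(ch(np.array(manip.sense()['tcp_pos'])))
d=manip.snapshot('wrist');crop(d,0,0,512,384,1.5,'w11.png')
d=manip.snapshot('scene');crop(d,130,30,170,150,4,'s11.png')
d=manip.snapshot('top');crop(d,130,90,170,130,4.5,'t11.png')"
```

```text
t 13.25 tcp [0.4933 0.346  0.1745] yaw err deg -0.13 travel mm [-1.1 -0.5 33.5] F [-0.1 -0.8  0.1] gap 1.002 q [ 0.43  0.57  1.54  0.    1.03 -1.54]
[0.0089 0.2055 0.1745]
```

View pics/w11.png

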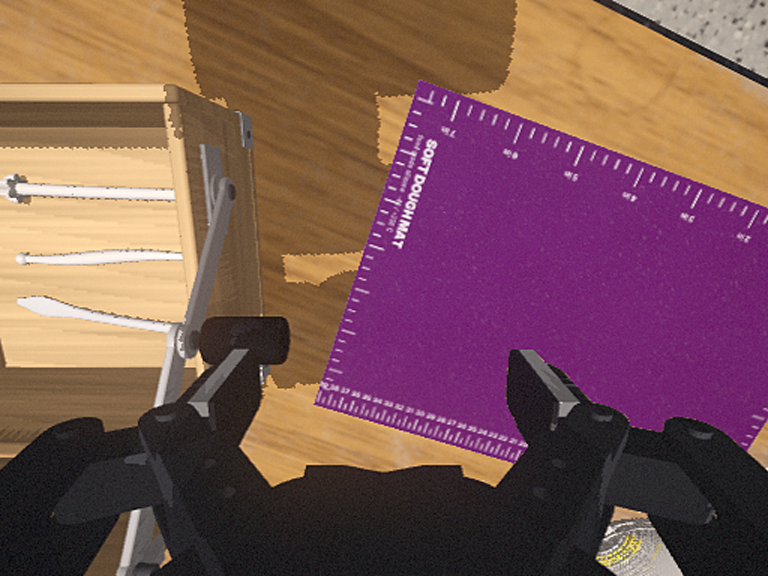

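View pics/s11.png

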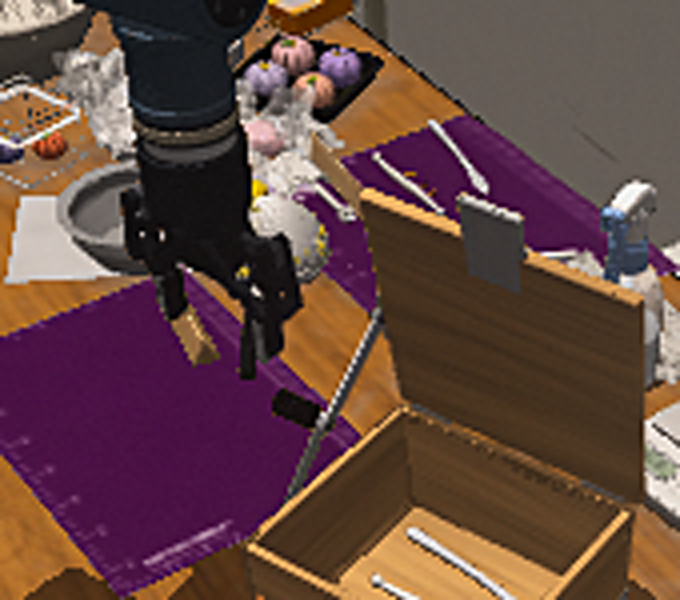

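View pics/t11.png

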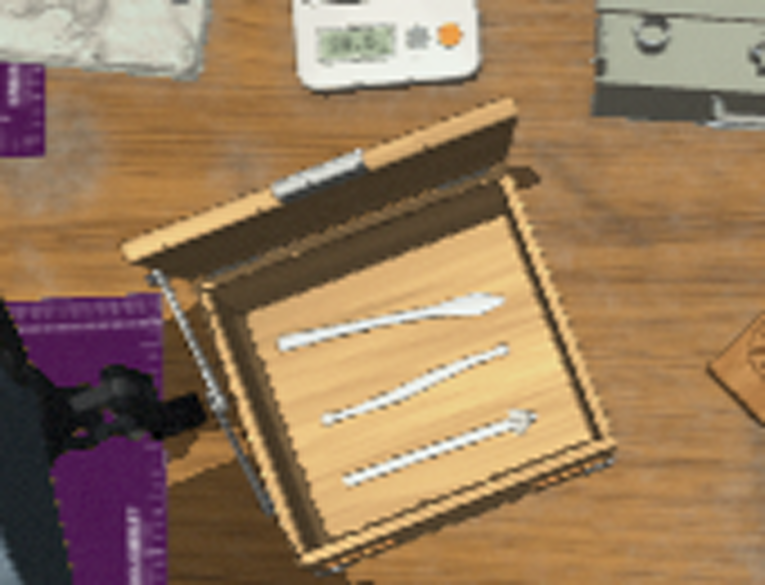

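```bash
python3 -c "
from h import *
w=manip.snapshot('wrist')
for n,p in dict(tipin=(.009,.163,.1875),tipback=(.009,.1485,.1875),tip_front=(-.002,.163,.1875),tip_low=(.009,.163,.154),tip_low_b=(.009,.1485,.154),rend=(.016,.162,.143),rnear=(.016,.126,.143)).items(): print(n,(proj(w,W(*p))*1.5).round(0))
"
```

```text
tipin [[261. 368.]]
tipback [[220. 368.]]
tip_front [[259. 339.]]
tip_low [[283. 333.]]
tip_low_b [[250. 333.]]
rend [[288. 338.]]
rnear [[210. 338.]]
```

The projected finger model agrees with the image: the tip sits over the roller's outer half. I'll go down to contact and press slowly down and back.

servo_tool --increments '[{"hand": 0, "travel": [0, 0, 10], "yaw": 0}, {"hand": 0, "travel": [0, 0, 10], "yaw": 0}, {"hand": 0, "travel": [0, 0, 6], "yaw": 0}, {"hand": 0, "travel": [0, 0, 4], "yaw": 0}, {"hand": 0, "travel": [0, 0, 3], "yaw": 0}, {"hand": 0, "travel": [-1, 0, 3], "yaw": 0}, {"hand": 0, "travel": [-1.5, 0, 2.6], "yaw": 0}, {"hand": 0, "travel": [-1.5, 0, 2.6], "yaw": 0}]'

```text
t: 14.25
tcp_pos: [0.4997, 0.3479, 0.1351]
tool_rot: [-0.195, 0.981, 0.0, 0.002]
force: [2.7, 1.6, 4.3]
finger_gap: 1.004
```

```bash
python3 -c "
from h import *
to(W(.010,.205,.141));print(ch(np.array(manip.sense()['tcp_pos'])))
d=manip.snapshot('wrist');crop(d,0,0,512,384,1.5,'w12.png')
d=manip.snapshot('scene');crop(d,130,30,170,150,4,'s12.png')"
```

```text
t 14.25 tcp [0.4997 0.3479 0.1351] yaw err deg -0.13 travel mm [ 5.6  0.2 -5.9] F [2.7 1.6 4.3] gap 1.004 q [ 0.42  0.62  1.56 -0.    0.95 -1.54]
[0.0156 0.2049 0.1351]
```

View pics/w12.png

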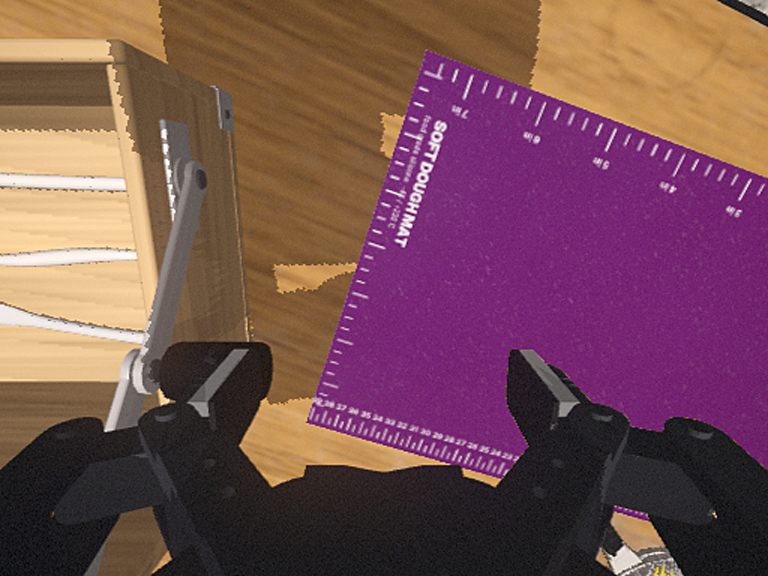

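View pics/s12.png

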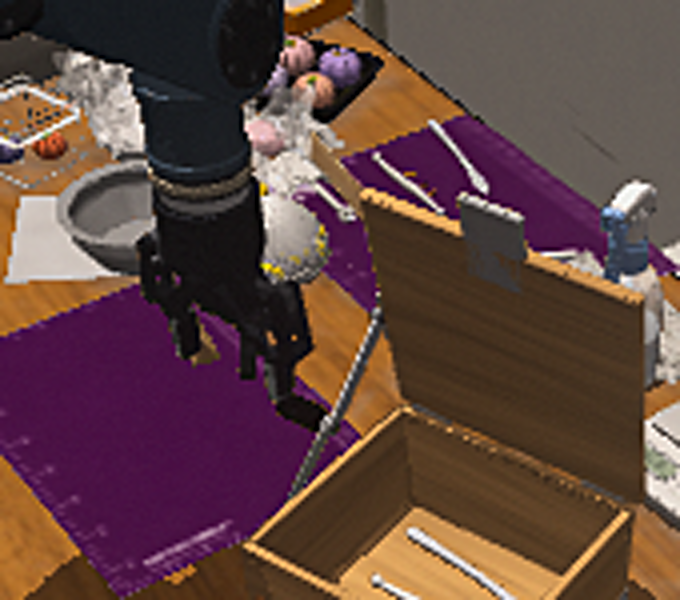

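The finger is on the roller and feels about 4 N. I'll continue along the fold direction.

servo_tool --increments '[{"hand": 0, "travel": [-1.5, 0, 2.6], "yaw": 0}, {"hand": 0, "travel": [-1.5, 0, 2.6], "yaw": 0}, {"hand": 0, "travel": [-1.5, 0, 2.6], "yaw": 0}, {"hand": 0, "travel": [-1.5, 0, 2.6], "yaw": 0}, {"hand": 0, "travel": [-1.5, 0, 2.6], "yaw": 0}, {"hand": 0, "travel": [-1.5, 0, 2.6], "yaw": 0}]'

```text
t: 14.95
tcp_pos: [0.5105, 0.3523, 0.1209]
tool_rot: [-0.195, 0.981, 0.001, 0.005]
force: [6.0, 1.6, 7.8]
finger_gap: 1.001
```

```bash
python3 -c "
from h import *
to(W(.010,.205,.141));print(ch(np.array(manip.sense()['tcp_pos'])))
d=manip.snapshot('wrist');crop(d,0,0,512,384,1.5,'w13.png')
d=manip.snapshot('scene');crop(d,130,30,170,150,4,'s13.png')"
```

```text
t 14.95 tcp [0.5105 0.3523 0.1209] yaw err deg -0.17 travel mm [ 17.    0.2 -20.3] F [6.  1.6 7.8] gap 1.001 q [ 0.42  0.65  1.55 -0.    0.93 -1.54]
[0.0273 0.2048 0.1209]
```

View pics/w13.png

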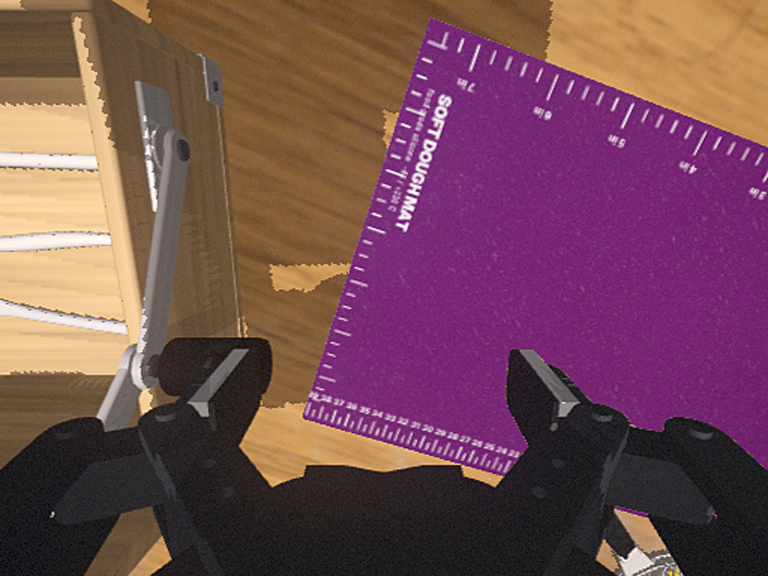

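View pics/s13.png

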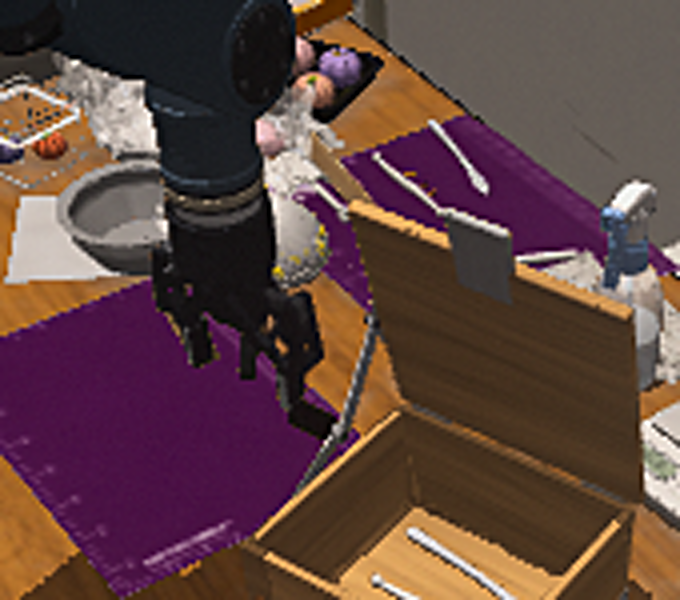

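servo_tool --increments '[{"hand": 0, "travel": [-0.8, 0, 2.9], "yaw": 0}, {"hand": 0, "travel": [-0.7, 0, 2.9], "yaw": 0}, {"hand": 0, "travel": [-0.6, 0, 2.9], "yaw": 0}, {"hand": 0, "travel": [-0.5, 0, 3], "yaw": 0}, {"hand": 0, "travel": [-0.4, 0, 3], "yaw": 0}, {"hand": 0, "travel": [-0.3, 0, 3], "yaw": 0}, {"hand": 0, "travel": [-0.2, 0, 3], "yaw": 0}]'

```text
t: 15.75
tcp_pos: [0.5137, 0.3534, 0.1003]
tool_rot: [-0.195, 0.981, 0.001, 0.005]
force: [4.4, 1.4, 8.6]
finger_gap: 1.002
```

```bash
python3 -c "
from h import *
to(W(.010,.205,.141));print(ch(np.array(manip.sense()['tcp_pos'])))
d=manip.snapshot('wrist');crop(d,0,0,512,384,1.5,'w14.png')
d=manip.snapshot('scene');crop(d,130,30,170,150,4,'s14.png')"
```

```text
t 15.75 tcp [0.5137 0.3534 0.1003] yaw err deg -0.17 travel mm [ 20.3   0.3 -40.9] F [4.4 1.4 8.6] gap 1.002 q [ 0.42  0.69  1.55 -0.    0.89 -1.54]
[0.0307 0.2047 0.1003]
```

View pics/w14.png

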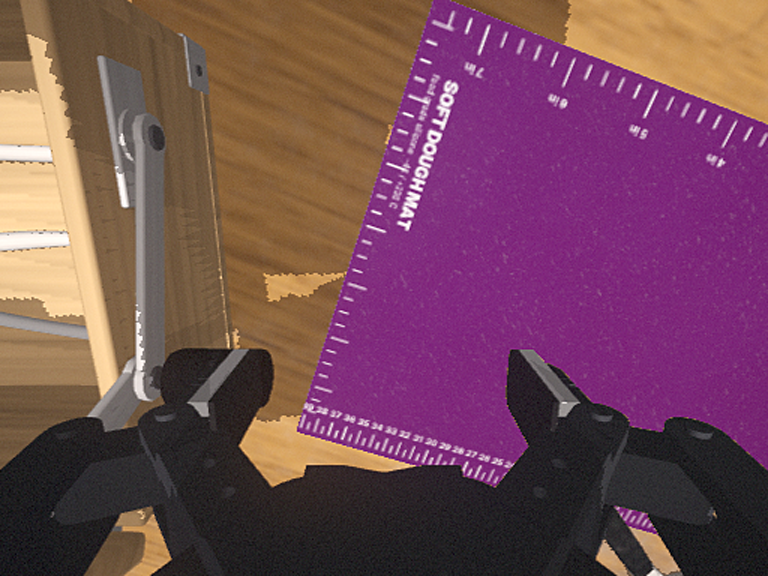

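View pics/s14.png

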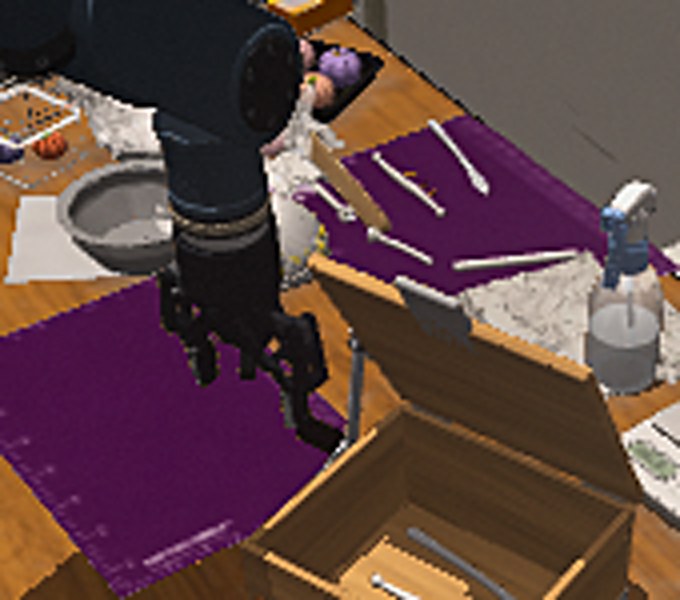

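The lid is coming down, and I'm pressing on a little further.

servo_tool --increments '[{"hand": 0, "travel": [0, 0, 3], "yaw": 0}, {"hand": 0, "travel": [0, 0, 3], "yaw": 0}, {"hand": 0, "travel": [0.2, 0, 3], "yaw": 0}, {"hand": 0, "travel": [0.4, 0, 3], "yaw": 0}, {"hand": 0, "travel": [0.5, 0, 3], "yaw": 0}, {"hand": 0, "travel": [0.6, 0, 3], "yaw": 0}]'

```text
t: 16.45
tcp_pos: [0.5069, 0.3509, 0.0791]
tool_rot: [-0.194, 0.981, -0.0, -0.001]
force: [-0.8, -0.4, 2.9]
finger_gap: 0.999
```

```bash
python3 -c "
from h import *
to(W(.010,.205,.141));print(ch(np.array(manip.sense()['tcp_pos'])))
d=manip.snapshot('wrist');crop(d,0,0,512,384,1.5,'w15.png')
d=manip.snapshot('scene');crop(d,130,30,170,150,4,'s15.png')"
```

```text
t 16.45 tcp [0.5069 0.3509 0.0791] yaw err deg -0.1 travel mm [ 13.5   0.1 -61.8] F [-0.8 -0.4  2.9] gap 0.999 q [ 0.42  0.71  1.57  0.    0.86 -1.54]
[0.0234 0.2049 0.0791]
```

View pics/w15.png

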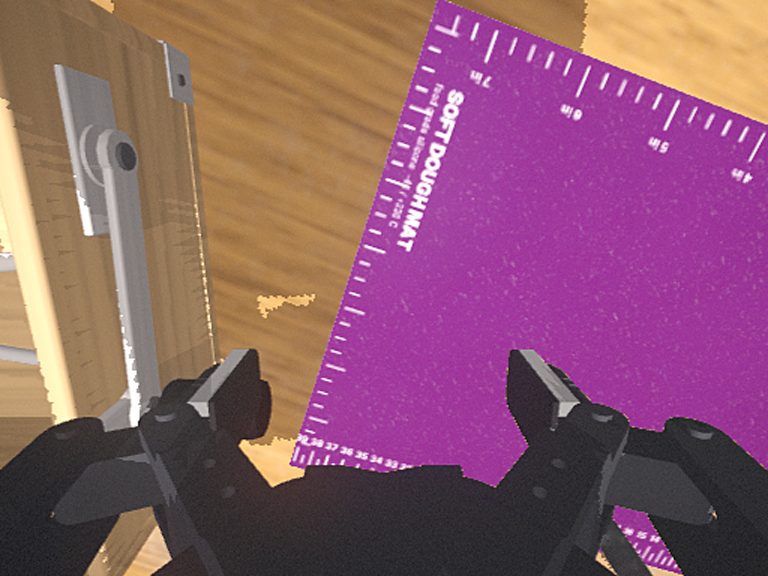

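View pics/s15.png

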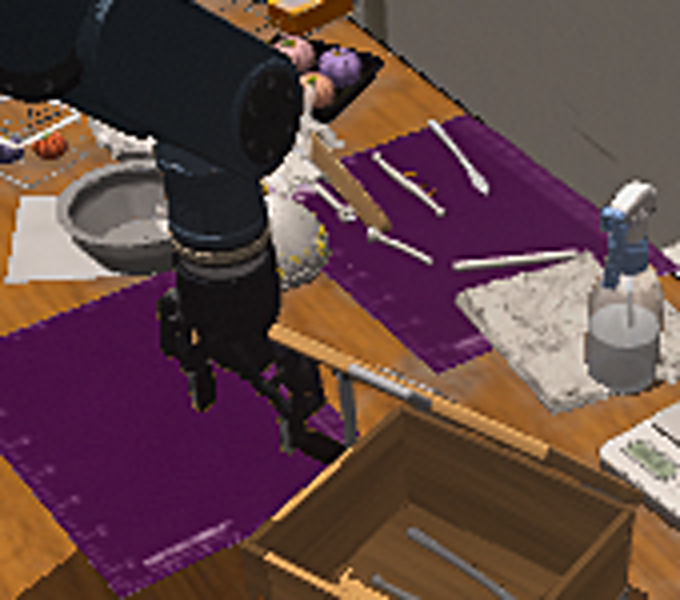

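The lid is at about 0.85 rad and sinking. I'm retreating sideways and up, clear of the roller.

servo_tool --increments '[{"hand": 0, "travel": [2, 5, -5], "yaw": 0}, {"hand": 0, "travel": [0, 15, -10], "yaw": 0}, {"hand": 0, "travel": [0, 25, -10], "yaw": 0}, {"hand": 0, "travel": [0, 30, -15], "yaw": 0}, {"hand": 0, "travel": [0, 15, -20], "yaw": 0}, {"hand": 0, "travel": [0, 0, -20], "yaw": 0}, {"hand": 0, "travel": [0, 0, -20], "yaw": 0}, {"hand": 0, "travel": [0, 0, 0], "yaw": 0}, {"hand": 0, "travel": [0, 0, 0], "yaw": 0}]'

```text
t: 17.45
tcp_pos: [0.4712, 0.4345, 0.1804]
tool_rot: [-0.195, 0.981, 0.0, 0.001]
force: [-0.4, -0.2, -0.1]
finger_gap: 0.997
```

```bash
python3 -c "
from h import *
to(W(.010,.205,.141))
d=manip.snapshot('scene');crop(d,130,30,170,150,4,'s16.png')"
```

```text
t 17.45 tcp [0.4712 0.4345 0.1804] yaw err deg -0.15 travel mm [ 12.4 -90.8  39.3] F [-0.4 -0.2 -0.1] gap 0.997 q [ 0.57  0.61  1.44  0.    1.09 -1.39]
```

View pics/s16.png

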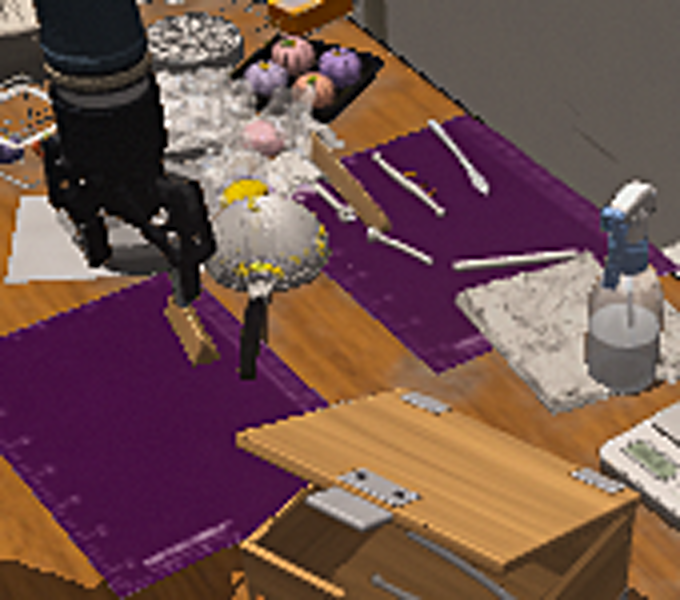

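The lid is sinking by itself, and the tool is free of contact. I'll wait.

servo_tool --increments '[{"hand": 0, "travel": [0, 0, 0], "yaw": 0}, {"hand": 0, "travel": [0, 0, 0], "yaw": 0}, {"hand": 0, "travel": [0, 0, 0], "yaw": 0}, {"hand": 0, "travel": [0, 0, 0], "yaw": 0}, {"hand": 0, "travel": [0, 0, 0], "yaw": 0}, {"hand": 0, "travel": [0, 0, 0], "yaw": 0}, {"hand": 0, "travel": [0, 0, 0], "yaw": 0}, {"hand": 0, "travel": [0, 0, 0], "yaw": 0}, {"hand": 0, "travel": [0, 0, 0], "yaw": 0}, {"hand": 0, "travel": [0, 0, 0], "yaw": 0}, {"hand": 0, "travel": [0, 0, 0], "yaw": 0}, {"hand": 0, "travel": [0, 0, 0], "yaw": 0}, {"hand": 0, "travel": [0, 0, 0], "yaw": 0}, {"hand": 0, "travel": [0, 0, 0], "yaw": 0}, {"hand": 0, "travel": [0, 0, 0], "yaw": 0}, {"hand": 0, "travel": [0, 0, 0], "yaw": 0}, {"hand": 0, "travel": [0, 0, 0], "yaw": 0}, {"hand": 0, "travel": [0, 0, 0], "yaw": 0}, {"hand": 0, "travel": [0, 0, 0], "yaw": 0}, {"hand": 0, "travel": [0, 0, 0], "yaw": 0}]'

```text
t: 19.5
tcp_pos: [0.4716, 0.4337, 0.1798]
tool_rot: [-0.194, 0.981, -0.0, -0.0]
force: [-0.6, -0.9, 0.2]
finger_gap: 0.997
```

servo_tool --increments '[{"hand": 0, "travel": [0, 0, 0], "yaw": 0}, {"hand": 0, "travel": [0, 0, 0], "yaw": 0}, {"hand": 0, "travel": [0, 0, 0], "yaw": 0}, {"hand": 0, "travel": [0, 0, 0], "yaw": 0}, {"hand": 0, "travel": [0, 0, 0], "yaw": 0}, {"hand": 0, "travel": [0, 0, 0], "yaw": 0}, {"hand": 0, "travel": [0, 0, 0], "yaw": 0}, {"hand": 0, "travel": [0, 0, 0], "yaw": 0}, {"hand": 0, "travel": [0, 0, 0], "yaw": 0}, {"hand": 0, "travel": [0, 0, 0], "yaw": 0}, {"hand": 0, "travel": [0, 0, 0], "yaw": 0}, {"hand": 0, "travel": [0, 0, 0], "yaw": 0}, {"hand": 0, "travel": [0, 0, 0], "yaw": 0}, {"hand": 0, "travel": [0, 0, 0], "yaw": 0}, {"hand": 0, "travel": [0, 0, 0], "yaw": 0}, {"hand": 0, "travel": [0, 0, 0], "yaw": 0}, {"hand": 0, "travel": [0, 0, 0], "yaw": 0}, {"hand": 0, "travel": [0, 0, 0], "yaw": 0}, {"hand": 0, "travel": [0, 0, 0], "yaw": 0}, {"hand": 0, "travel": [0, 0, 0], "yaw": 0}]'

```text
t: 21.5
tcp_pos: [0.4716, 0.4337, 0.1798]
tool_rot: [-0.194, 0.981, -0.0, -0.0]
force: [-0.5, -0.2, 0.2]
finger_gap: 1.001
```

```bash
python3 -c "
from h import *
to(W(.010,.205,.141))
d=manip.snapshot('scene');a=cv2.imread('pics/scene0.png').astype(int)
D=np.abs(a-d['pixels']).max(2)>40;print(D.sum(),D[165:280,165:300].sum(), D[120:230,185:295].sum(),D[205:360,230:345].sum())
crop(d,130,60,220,170,3.5,'s17.png')"
```

```text
t 21.5 tcp [0.4716 0.4337 0.1798] yaw err deg -0.11 travel mm [ 12.4 -89.9  38.8] F [-0.5 -0.2  0.2] gap 1.001 q [ 0.57  0.61  1.44 -0.    1.09 -1.39]
9846 725 81 0
```

View pics/s17.png

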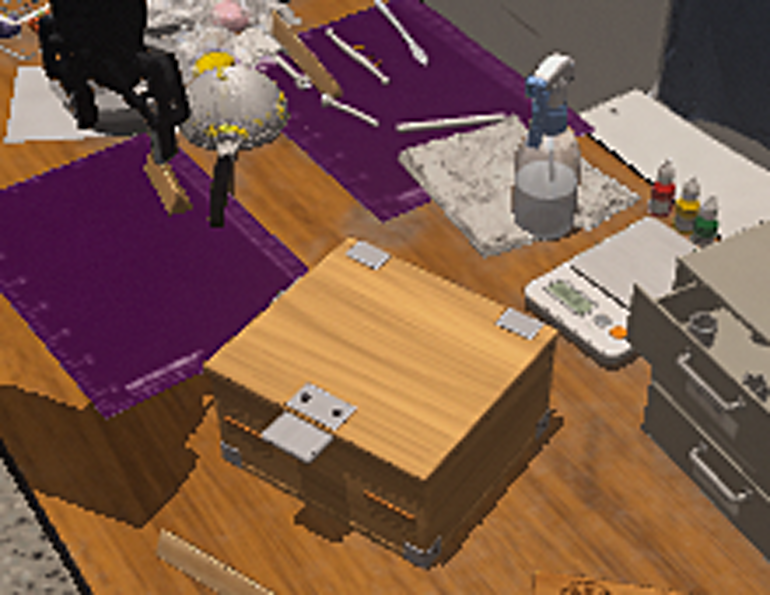

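The lid is fully shut: its region matches the first picture, with only 81 changed pixels. The notebook and mould regions show no change, and the tool is free of contact.

```bash
python3 -c "
from station import manip
print(manip.sign_off())"
```

```text
the job is handed in; nothing more can be done
None
```

I raised the lid by its tab until the stay locked, then let go; it stood on the stay alone for more than a second. I then broke the knee with the inner finger, backed away, and let the lid sink shut by itself. The job was handed in at about 21.5 s, and no verdict was reported.

**At the end:**
- **Lid:** In the scene picture it lies shut as at the start, with only 81 changed pixels in its region.
- **Notebook and mould:** That region shows no change.
- **Stick:** I compared it by eye only. It looks unmoved in the last picture.
- **Contact:** The tool was free, with force readings under about 1 N.

**What disagreed:**
- **Scene camera:** It put the chest 5–8 mm to the side of where the top and wrist cameras did. I used the top and wrist values.
- **Opening:** My first stop fell short of the lock, because the roller was still behind straight. I pushed about 15 mm further until it snapped in.
- **Closing:** Near the end of the press the finger slipped off the front of the roller, with the knee already well folded. The press took up to about 10 N on the tool, more than the 2–5 N given.
- **Lid speed:** I did not measure it. The lid sank gradually over the pictures I took.

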